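Hang a refill on the push dispenser and re-arm its latching mushroom head

ROBOT

A 6-joint arm with a two-finger parallel gripper is mounted at the origin on the work surface. World frame = base frame: x ahead of the robot, y to its left, z up, the work surface at z = 0. Lengths are in m, angles in degrees, forces in N, time in s.
With the tool pointing down it reaches from about 0.3 to 0.75 m from the base axis. Payload 8.5 kg.
Tool frame: the origin (TCP) lies on the centre line of the jaws, within the pads' length; the fingertips stand 17 mm ahead of it and the grasp point (between the pads) lies 2 mm behind it (env.tip_extent is the distance from the TCP to the fingertips, in m); z points along the fingers, y is the direction in which the jaws open and shut (so a half turn about z gives the same grasp; the last joint's range is limited). The gripper opens to 85 mm and grips with 20 to 120 N. Pads are 22 mm wide; open, the fingers measure 114 mm over their backs; the gripper's body (76 mm by 85 mm) begins 54 mm behind the grasp point. The pads swing forward as they close: fully open they stand 13 mm farther back than shut.
Start: joints at [56.82, 21.807, 74.336, -0, 83.858, -12.336], TCP at [0.196, 0.514, 0.248] pointing down, gripper open.
Joint ranges: [-178.18, 178.18], [-50.72, 133.34], [12.68, 142.11], [-81.47, 261.47], [9.98, 163.14], [-165.26, 165.26]. Speed limits (degrees/s): [136.94, 136.94, 180, 180, 180, 180].

INTERFACE

Orientations are given as a 3x3 rotation matrix whose columns are the frame's x, y, z axes.
In Python, from rig import telemetry, get_image, camera_params, close_job, env gives the robot as it stands.
- The arm moves only by the tool apply_moves, never from a script. Its argument "motion" is a list of rows, each an object of numbers: "tx", "ty", "tz": the shift along the tool's x, y, z in cm; "turn": the turn about the tool's z in degrees; "jaw": the gripper's target within -1 to 1 (fully open at 1, half-way at 0, shut at -1). In form: [{"tx": .., "ty": .., "tz": .., "turn": .., "jaw": ..}, ...]. A call has 1 to 5 rows; each row is the pose to reach, as a shift and turn from the pose measured when the call began, along the tool's axes at that moment; what a row does not reach only later rows make up. A row lasts 1/12 s, in which the tool goes at most 41.7 mm and 7.16 degrees, less where a joint would pass 70% of its speed; a pose out of reach is approached as far as the arm can. A call with a gripper value outside its range is refused whole. The fingers move at their own pace and stop on an object; "squeeze" is the grip in N (left out, the last holds). Time passes only in rows, so rows that repeat a pose let the fingers close. It gives the time, the measured TCP pose, the force and the opening at its end, in the units of the state.
- telemetry.observe(): the state, without advancing time (a new reading comes with each control period).
- get_image(name): name is "scene" or "top" or "wrist"; returns (picture, depth): 420x560x3 uint8, red, green, blue; 420x560 float32, m along the optical axis (not along the pixel's ray), 0 where there is no reading.
- camera_params(name): a dict with "fx", "fy", "cx", "cy" (pixels), "rvec" (rotation vector, rad) and "tvec" (3), from world to camera coordinates, as OpenCV has them. Camera axes: x right, y down, z forward; pixel columns grow to the right and rows downward; lengths in m; the calibration is good to about 2 mm. A picture is of the moment at which its call begins: read the wrist's pose just before it. camera_params takes no time and is no camera call; for the wrist camera it gives the pose at the moment of the call.
- close_job(): hands the job in, once; it reports no verdict.
The state is a dict: "time_s": time; "q": joint angles; "qvel": joint speeds; "joint_efforts": joint torques, N m; "position": TCP position; "tool_rot": TCP orientation; "ft_force": force on the tool from outside, world axes, zero at the start; "wrist_torque": the same for the moment, N m; "grip_width": finger opening in m.
Only numpy, scipy, OpenCV 4.12 (cv2) and the standard library are available. Lean on these libraries where they do the work, as an engineer would, in place of code of your own. Each camera call takes 0.05 s, during which the arm holds its last target. There are 200 camera calls.

TASK

Refill the empty steel push dispenser: press its mushroom head down until it latches and stays down by itself, hang the refill canister by its handle on both prongs of the dispenser's double hook and let go, and only then turn the head clockwise (seen from above) until it unlatches and springs fully up again. Leave everything else on the counter where it stands.

Things in the scene. Friction and masses are not known exactly. Their poses are not given: they have to be found in the camera images.
- dispenser: Steel push dispenser on a low beige tiled wall, fixed. Origin on the counter below its middle; front faces its -x, y along the wall, z up. In mm: wall x 60..90, y -150..150, z 0..200. Housing x -45..60, y 40..140, z 70..200 (nozzle below it); the mushroom head stands on its top, axis at x 0, y 90. Double hook on the wall at y -60.
- hook (a point): Where the middle of the handle's bar rests once hung: x 0, y -60, z 185 mm in the dispenser's frame, same axes. The hook is two equal prongs of 8 mm round steel, 26 mm to either side (y) of this point. Each leaves the wall at x +60 from here and slopes down to a low part at x -6..+4, its top 6 mm below this point, then turns up to a tip (hook_tips). A bar slides to the low part.
- hook_tips (a point): Midway between the two prongs' upturned tips, at the height of their tops: 22 mm above hook and 20 mm in front (-x) of it. Bring the bar from the front over the tips, prongs passing through the handle's opening, then lower it behind them. The free gap between the prongs is 44 mm, enough for a finger 22 mm wide.
- cap_top (a point): Middle of the top of the mushroom head, a ribbed round steel cap 44 mm wide and 27 mm tall; its straight gripping side runs from 9 to 24 mm below this point. A 34 x 6 mm ridge, 2 mm high, crosses the top. Unpressed, this point is 251 mm above the counter, the cap's underside 24 mm above the housing (a 36 mm wide collar, 6 mm high, is below it). Turns and sinks with the cap.
- plunger (a joint): How far the mushroom head is pressed (m): 0 up, 0.016 fully down. Takes 4 N at first, 6 to 8 N to pass the click. Pressed past about 0.0135 it clicks and, let go, stays latched at 0.013; pulling does not free it. Once turned free and let go it springs back to 0 (3 to 5 N).
- cap (a joint): Turn of the mushroom head (rad), growing clockwise seen from above, from 0 to a stop at 1.6. It stays where it is left (0.04 N m of friction). It starts between 0 and 0.35, where the latch catches. A latched head comes free at about 0.9; turned past that it does not latch until turned back below 0.7.
- refill: Refill canister: loose upright white block 50 x 96 x 80 mm (x, y, z) with a grey band, 0.17 to 0.35 kg, with a rigid steel handle over its top in its y-z plane. Origin: centre of underside. Handle: posts at y -45 and 45, 8 mm wide; level bar along y, 98 long, 10 thick (x), 12 tall, middle at z 145. Opening under the bar 82 wide, 59 high. Same either way round.
- refill_bar (a point): Middle of the bar of the refill's handle, 145 mm above the refill's underside; axes as the refill's.
- spare_bottle: Bystander: white round capped bottle, no handle, 58 mm wide, 150 mm tall, upright. Origin: centre of its underside.
- brush_holder: Bystander: green silicone brush holder, 72 mm wide, with a brush standing in it, 160 mm tall. Origin: centre of its underside.
- mirror: Bystander: round tortoiseshell mirror, 94 mm, hinged on a brass fork about a level axis along its y, on a round foot 84 mm wide; 160 mm tall, 106 mm wide (y). Origin: centre of its underside.
- wax_tin: Bystander: round aluminium tin, 57 mm wide, 42 mm tall. Origin: centre of its underside.
- trimmer: Bystander: black beard trimmer lying along its x, 155 x 40 x 34 mm. Origin: near the middle of its underside.
- comb: Bystander: wooden comb lying flat along its x, 170 x 35 x 7 mm. Origin: centre of its underside.
- soap_dish: Bystander: white dish with a bar of soap, 100 x 75 x 36 mm. Origin: centre of its underside.
Mind the look-alikes: they are no part of the job. What is shaped like the refill but purple is not meant.

How it is judged:
By the outcome, as a careful person would: the job done as asked, in the order asked, and still so for the second after the job is handed in, with the robot touching nothing.
It also fails if it takes over 72 s, if anything falls off the work surface, if the arm or the gripper's body presses on something with over 40 N, if the wrist force passes 120 N, or if a joint passes its speed limit or range.

## Working session

There is one attempt and no reset: what is moved stays moved. The work goes in short steps, Python scripts to look and compute and a tool call to move; the robot and the scene stay as the last step left them, time stands still between calls to the robot, and variables do not carry over. Pictures are saved under pics/ and viewed, about 8 in all and at most 12, crops included, and the job is handed in when it is done.

Besides the shell and the picture viewer there is one more tool, called after "Call:" as name(argument=value, ...), one argument or row to a line, values as JSON. apply_moves: Moves the arm, as the interface text tells. Its arguments: {"type":"object","properties":{"motion":{"type":"array"},"squeeze":{"type":"number"}},"required":["motion"]}

```bash
mkdir -p pics
cat > h.py <<'E'
import numpy as np, cv2
from rig import telemetry, get_image, camera_params, close_job, env
def cam(n):
    p=camera_params(n); R,_=cv2.Rodrigues(np.array(p["rvec"],float)); return p,R,np.array(p["tvec"],float).ravel()
def cloud(n):
    c=cam(n); im,d=get_image(n); p,R,t=c
    v,u=np.mgrid[:d.shape[0],:d.shape[1]]
    X=np.stack([(u-p["cx"])/p["fx"]*d,(v-p["cy"])/p["fy"]*d,d],-1)
    W=(X-t)@R; W[d==0]=np.nan
    return im,W
def proj(n,P):
    p,R,t=cam(n); X=np.atleast_2d(P)@R.T+t
    return X[:,:2]/X[:,2:]*[p["fx"],p["fy"]]+[p["cx"],p["cy"]]
def save(n,im): cv2.imwrite("pics/"+n,im[...,::-1])
E
python3 - <<'E'
from h import *
for n in("scene","top"):
    im,W=cloud(n); np.savez(n+".npz",im=im,W=W)
a=np.load("scene.npz")["im"];b=np.load("top.npz")["im"]
save("scene.png",a);save("top.png",b)
s=telemetry.observe();print(s)
E
```

```text
{'time_s': 0.1, 'q': array([ 5.68207482e+01,  2.18379643e+01,  7.43774724e+01,  1.36035788e-03,
        8.38579220e+01, -1.23366108e+01]), 'qvel': array([-0.03223829,  0.05098675, -0.17510254, -0.09652846, -0.15517631,
       -0.02878144]), 'joint_efforts': array([ 3.35469609e-03, -4.49220443e+01, -2.31656671e+01, -1.85889289e-04,
        3.67905785e-03, -1.58436507e-05]), 'position': array([0.19556947, 0.51381411, 0.24778298]), 'tool_rot': array([[-9.34560122e-01,  3.55804525e-01, -7.20443062e-04],
       [ 3.55805131e-01,  9.34559569e-01, -1.05868736e-03],
       [ 2.96611206e-04, -1.24574432e-03, -9.99999180e-01]]), 'ft_force': array([-0.05889383,  0.19171159,  0.88915006]), 'wrist_torque': array([-0.03368496, -0.00427136, -0.0486179 ]), 'grip_width': 0.08569526123011026}
```

View pics/scene.png

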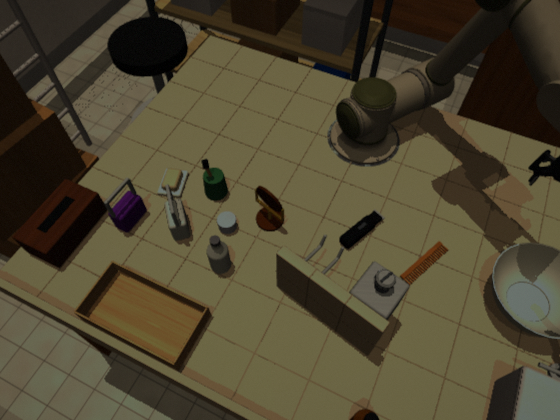

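View pics/top.png

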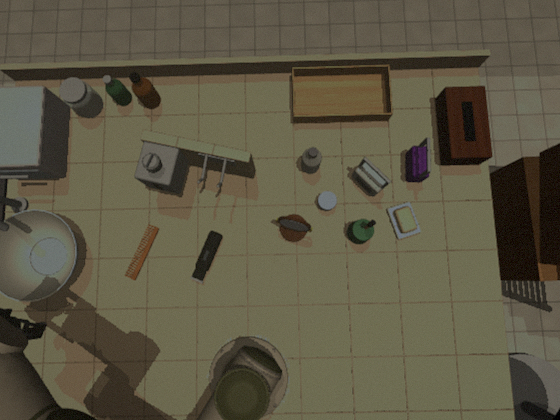

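Scene picture: the wall and housing are at (340,290), the cap at (385,280) and the prongs at (315,248) and (332,262). In the top view the cap is at (152,161) and the prongs at (203,185) and (218,187). Three things could be taken for the refill in the top view: the white handled block (369,177), the purple handled block (418,162) and the white bottle without a handle (311,160). I choose the white block at (369,177), which is at (176,218) in the scene view.

Run:
```python
from h import *
T=np.load("top.npz");im,W=T["im"],T["W"]
S=np.load("scene.npz");
def box(W,u0,u1,v0,v1,z0,z1):
    w=W[v0:v1,u0:u1].reshape(-1,3); w=w[np.isfinite(w).all(1)]; return w[(w[:,2]>z0)&(w[:,2]<z1)]
def rect(w,n):
    r=cv2.minAreaRect(w[:,:2].astype(np.float32)); print(n,len(w),"c",np.round(r[0],4),"size",np.round(r[1],4),"ang",round(r[2],2),"z",np.round(np.percentile(w[:,2],[5,50,95]),4))
for nm,W,(dw,rf) in(("top",T["W"],((125,265,120,200),(345,395,150,205))),("scene",S["W"],((265,420,240,350),(155,195,180,245)))):
    print(nm)
    rect(box(W,*dw,.185,.212),"wall+housing")
    rect(box(W,*dw,.235,.27),"cap")
    w=box(W,*rf,.07,.09);len(w)>3 and rect(w,"refill top")
    w=box(W,*rf,.125,.17);len(w)>3 and rect(w,"bar")
    w=box(W,*rf,.02,.17);len(w)>3 and rect(w,"refill all")
a=cv2.resize(T["im"][115:210,120:270],None,fx=5,fy=5,interpolation=cv2.INTER_CUBIC)[:, :750]
b=cv2.resize(S["im"][165:245,95:240],None,fx=5,fy=5,interpolation=cv2.INTER_CUBIC)
save("c1.png",cv2.convertScaleAbs(a,alpha=1.5)); save("c2.png",cv2.convertScaleAbs(b,alpha=1.6))
```

```text
top
wall+housing 2681 c [0.5833 0.1329] size [0.2997 0.1354] ang 76.25 z [0.1898 0.2005 0.2043]
cap 243 c [0.5825 0.2253] size [0.044  0.0431] ang 16.42 z [0.2398 0.248  0.2532]
refill top 452 c [ 0.5639 -0.3647] size [0.0943 0.0417] ang 42.94 z [0.0732 0.0793 0.0838]
bar 160 c [ 0.5671 -0.3685] size [0.096  0.0114] ang 42.93 z [0.1377 0.1503 0.1543]
refill all 783 c [ 0.5631 -0.3644] size [0.0968 0.0427] ang 41.75 z [0.036  0.0795 0.152 ]
scene
wall+housing 3487 c [0.5836 0.1331] size [0.2985 0.1356] ang 76.24 z [0.1903 0.1984 0.2016]
cap 317 c [0.5817 0.2255] size [0.0452 0.044 ] ang 16.49 z [0.2382 0.246  0.2509]
refill top 398 c [ 0.5667 -0.3678] size [0.0968 0.0495] ang 42.02 z [0.0719 0.0771 0.0816]
bar 138 c [ 0.566  -0.3686] size [0.0993 0.0101] ang 42.5 z [0.1335 0.1481 0.1514]
refill all 925 c [ 0.5265 -0.4059] size [0.2079 0.0572] ang 41.23 z [0.0273 0.0755 0.1491]
```

View pics/c2.png

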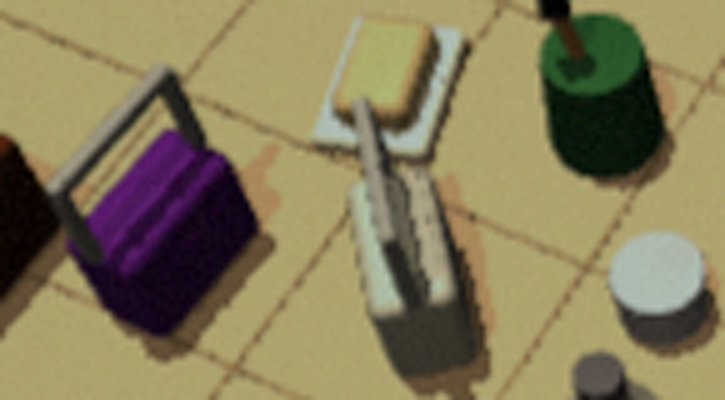

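View pics/c1.png

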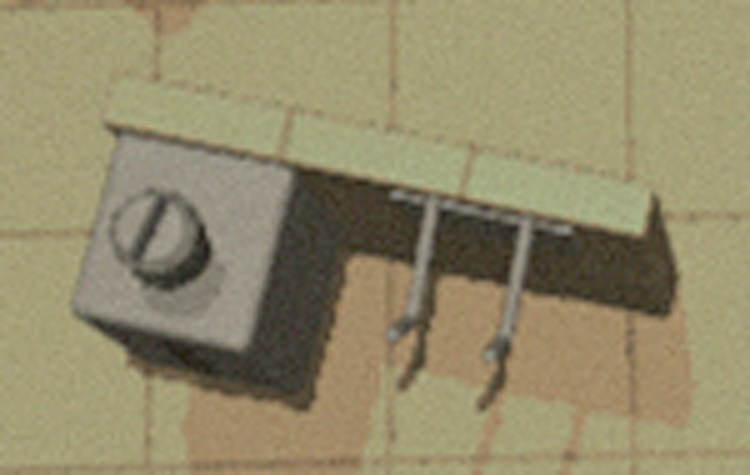

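The close crop confirms the white block with a grey band and steel handle at c2 pixel (410,280); the purple one at (150,250) is not it. c1 shows the cap with its ridge at (155,230) and prong tips at (400,330) and (493,348). The dispenser's yaw is about -13.8°, with its origin at (0.5616, 0.1383). That puts the cap at (0.583, 0.2257), which agrees with the direct measurement to 1 mm. I'll move over the cap with the jaws shut.

Call:
apply_moves(
  motion=[
    {"tx":-3,"ty":-0.9,"tz":-1.5,"turn":0,"jaw":-1},
    {"tx":-6.5,"ty":-1.8,"tz":-3,"turn":0,"jaw":-1},
    {"tx":-10,"ty":-2.8,"tz":-4.5,"turn":0,"jaw":-1},
    {"tx":-13.5,"ty":-3.8,"tz":-6,"turn":0,"jaw":-1},
    {"tx":-17,"ty":-4.8,"tz":-6,"turn":0,"jaw":-1},
  ],
)

```text
time_s: 0.52
position: [0.339, 0.4077, 0.3104]
tool_rot: [[-0.935, 0.355, 0.003], [0.355, 0.935, 0.002], [-0.002, 0.003, -1.0]]
ft_force: [-0.3, 1.1, 0.8]
grip_width: 0.0258
```

Call:
apply_moves(
  motion=[
    {"tx":-3.8,"ty":-1.1,"tz":0,"turn":0,"jaw":-1},
    {"tx":-7.6,"ty":-2.2,"tz":0,"turn":0,"jaw":-1},
    {"tx":-11.4,"ty":-3.3,"tz":0,"turn":0,"jaw":-1},
    {"tx":-15.2,"ty":-4.4,"tz":0,"turn":0,"jaw":-1},
    {"tx":-18,"ty":-5.2,"tz":0,"turn":0,"jaw":-1},
  ],
)

```text
time_s: 0.93
position: [0.4908, 0.2929, 0.3101]
tool_rot: [[-0.934, 0.357, 0.002], [0.357, 0.934, 0.001], [-0.002, 0.002, -1.0]]
ft_force: [0.2, -0.1, -0.4]
grip_width: 0.0001
```

Call:
apply_moves(
  motion=[
    {"tx":-3.7,"ty":-1,"tz":0,"turn":0,"jaw":-1},
    {"tx":-7.4,"ty":-2,"tz":0,"turn":0,"jaw":-1},
    {"tx":-11,"ty":-3,"tz":0.5,"turn":0,"jaw":-1},
    {"tx":-11,"ty":-3,"tz":2,"turn":0,"jaw":-1},
    {"tx":-11,"ty":-3,"tz":2.5,"turn":0,"jaw":-1},
  ],
)

```text
time_s: 1.35
position: [0.5836, 0.224, 0.2822]
tool_rot: [[-0.933, 0.36, -0.002], [0.36, 0.933, 0.0], [0.002, -0.001, -1.0]]
ft_force: [-0.3, 0.2, -1.2]
grip_width: -0.0
```

Run:
```python
from h import *
s=telemetry.observe();print(s["position"],s["ft_force"],env.tip_extent)
im,W=cloud("scene");save("s2.png",cv2.resize(cv2.convertScaleAbs(im[180:330,280:460],alpha=1.6),None,fx=4,fy=4))
```

```text
[0.58359438 0.22403957 0.28224063] [-0.33390132  0.15904984 -1.2220864 ] 0.017
```

View pics/s2.png

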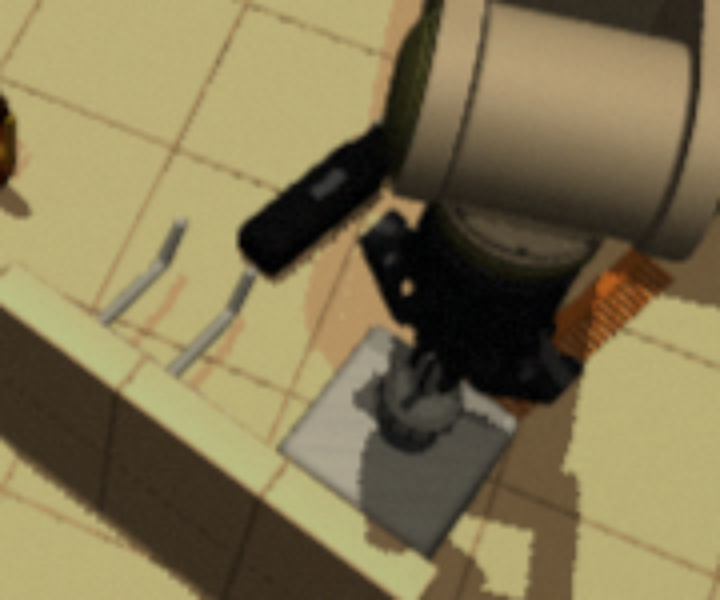

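The shut fingertips stand just above the middle of the cap, at crop pixel (425,385). I'll press in steps.

Call:
apply_moves(
  motion=[
    {"tx":0,"ty":0,"tz":0.7},
    {"tx":0,"ty":0,"tz":1.3},
    {"tx":0,"ty":0,"tz":1.7},
    {"tx":0,"ty":0,"tz":2.1},
    {"tx":0,"ty":0,"tz":2.4},
  ],
)

```text
invalid input
```

Every row needs a "turn" and "jaw" value.

Call:
apply_moves(
  motion=[
    {"tx":0,"ty":0,"tz":0.7,"turn":0,"jaw":-1},
    {"tx":0,"ty":0,"tz":1.3,"turn":0,"jaw":-1},
    {"tx":0,"ty":0,"tz":1.7,"turn":0,"jaw":-1},
    {"tx":0,"ty":0,"tz":2.1,"turn":0,"jaw":-1},
    {"tx":0,"ty":0,"tz":2.4,"turn":0,"jaw":-1},
  ],
)

```text
time_s: 1.82
position: [0.5819, 0.2259, 0.2601]
tool_rot: [[-0.934, 0.357, -0.001], [0.357, 0.934, 0.001], [0.001, 0.001, -1.0]]
ft_force: [-2.6, 0.2, 10.3]
grip_width: 0.0002
```

Call:
apply_moves(
  motion=[
    {"tx":0,"ty":0,"tz":0.2,"turn":0,"jaw":-1},
    {"tx":0,"ty":0,"tz":0.4,"turn":0,"jaw":-1},
    {"tx":0,"ty":0,"tz":0.6,"turn":0,"jaw":-1},
    {"tx":0,"ty":0,"tz":0.75,"turn":0,"jaw":-1},
    {"tx":0,"ty":0,"tz":0.75,"turn":0,"jaw":-1},
  ],
)

```text
time_s: 2.23
position: [0.5817, 0.2261, 0.2526]
tool_rot: [[-0.934, 0.357, -0.0], [0.357, 0.934, 0.001], [0.001, 0.001, -1.0]]
ft_force: [-0.8, -2.2, 5.1]
grip_width: -0.0001
```

Call:
apply_moves(
  motion=[
    {"tx":0,"ty":0,"tz":0.1,"turn":0,"jaw":-1},
    {"tx":0,"ty":0,"tz":0.15,"turn":0,"jaw":-1},
    {"tx":0,"ty":0,"tz":0.15,"turn":0,"jaw":-1},
  ],
)

```text
time_s: 2.48
position: [0.5818, 0.2262, 0.252]
tool_rot: [[-0.934, 0.356, 0.001], [0.356, 0.934, 0.001], [-0.0, 0.001, -1.0]]
ft_force: [-1.8, -0.6, 8.0]
grip_width: -0.0002
```

Call:
apply_moves(
  motion=[
    {"tx":0,"ty":0,"tz":-2,"turn":0,"jaw":-1},
    {"tx":0,"ty":0,"tz":-5,"turn":0,"jaw":-0.3},
    {"tx":0,"ty":-2,"tz":-8,"turn":0,"jaw":-0.3},
    {"tx":0,"ty":-6,"tz":-9,"turn":0,"jaw":-0.3},
    {"tx":0,"ty":-10,"tz":-9,"turn":0,"jaw":-0.3},
  ],
)

```text
time_s: 2.9
position: [0.5462, 0.1325, 0.344]
tool_rot: [[-0.935, 0.354, 0.006], [0.354, 0.935, 0.002], [-0.005, 0.004, -1.0]]
ft_force: [0.9, -0.8, -0.8]
grip_width: 0.0298
```

Call:
apply_moves(
  motion=[
    {"tx":0,"ty":-4,"tz":0,"turn":6,"jaw":-0.3},
    {"tx":0,"ty":-8,"tz":0,"turn":12,"jaw":-0.3},
    {"tx":0,"ty":-12,"tz":0,"turn":18,"jaw":-0.3},
    {"tx":0,"ty":-16,"tz":0,"turn":24,"jaw":-0.3},
    {"tx":0,"ty":-19,"tz":0,"turn":30,"jaw":-0.3},
  ],
)

```text
time_s: 3.32
position: [0.4777, -0.0472, 0.3429]
tool_rot: [[-0.628, 0.778, 0.005], [0.778, 0.628, 0.002], [-0.002, 0.005, -1.0]]
ft_force: [0.6, 0.1, -0.1]
grip_width: 0.03
```

Run:
```python
from h import *
s=telemetry.observe();print(s["position"],s["q"],s["ft_force"])
for n in("scene","top"):
    im,W=cloud(n); 
    m=np.hypot(W[...,0]-.5825,W[...,1]-.2255)<.019
    z=W[m][:,2]; print(n,np.percentile(z,[10,50,90]))
```

```text
[ 0.47766985 -0.04718011  0.34290342] [-19.90878393  11.37916854  73.81406538   0.1905902   94.56354481
 -58.81320147] [ 0.61991376  0.06487346 -0.1083629 ]
scene [0.2024381  0.23398226 0.23719515]
top [0.23190201 0.23648815 0.23986868]
```

The head reads 12 mm lower in both cameras with the tool away, so it is latched. Next is the refill.

Call:
apply_moves(
  motion=[
    {"tx":-3.6,"ty":-1.5,"tz":0,"turn":7,"jaw":-0.3},
    {"tx":-7.2,"ty":-3.1,"tz":0,"turn":14,"jaw":-0.3},
    {"tx":-10.8,"ty":-4.7,"tz":0,"turn":21,"jaw":-0.3},
    {"tx":-14.4,"ty":-6.2,"tz":0,"turn":28,"jaw":-0.3},
    {"tx":-18,"ty":-7.8,"tz":0,"turn":35,"jaw":-0.3},
  ],
)

```text
time_s: 3.83
position: [0.5306, -0.2384, 0.3425]
tool_rot: [[-0.062, 0.998, 0.005], [0.998, 0.062, 0.002], [0.002, 0.005, -1.0]]
ft_force: [0.7, -1.0, -0.3]
grip_width: 0.0297
```

Call:
apply_moves(
  motion=[
    {"tx":-3,"ty":0,"tz":0,"turn":7,"jaw":-0.3},
    {"tx":-6,"ty":0,"tz":0,"turn":14,"jaw":-0.3},
    {"tx":-8,"ty":0,"tz":0,"turn":21,"jaw":-0.3},
    {"tx":-8,"ty":0,"tz":0,"turn":28,"jaw":-0.3},
    {"tx":-8,"ty":0,"tz":0,"turn":35,"jaw":-0.3},
  ],
)

```text
time_s: 4.25
position: [0.5361, -0.319, 0.3408]
tool_rot: [[0.527, 0.85, 0.004], [0.85, -0.527, 0.004], [0.005, 0.001, -1.0]]
ft_force: [-0.7, 0.4, -0.2]
grip_width: 0.0298
```

Call:
apply_moves(
  motion=[
    {"tx":-1,"ty":2,"tz":2,"turn":6,"jaw":-0.3},
    {"tx":-2,"ty":4,"tz":4,"turn":12,"jaw":-0.3},
    {"tx":-2.6,"ty":5.2,"tz":6.5,"turn":15.5,"jaw":-0.3},
    {"tx":-2.6,"ty":5.2,"tz":9,"turn":15.5,"jaw":-0.3},
    {"tx":-2.6,"ty":5.2,"tz":9,"turn":15.5,"jaw":-0.3},
  ],
)

```text
time_s: 4.67
position: [0.5667, -0.367, 0.244]
tool_rot: [[0.734, 0.679, -0.004], [0.679, -0.734, 0.012], [0.005, -0.011, -1.0]]
ft_force: [-0.9, 0.3, -1.1]
grip_width: 0.0297
```

Run:
```python
from h import *
s=telemetry.observe();print(s["position"],s["q"],np.degrees(np.arctan2(s["tool_rot"][1,0],s["tool_rot"][0,0])))
im,W=cloud("wrist")
m=(W[...,2]>.137)&(W[...,2]<.17)&(np.hypot(W[...,0]-.566,W[...,1]+.368)<.065)
w=W[m]; r=cv2.minAreaRect(w[:,:2].astype(np.float32)); print(m.sum(),r,np.percentile(w[:,2],[5,50,95]))
save("w1.png",cv2.convertScaleAbs(im,alpha=1.6))
```

```text
[ 0.5666542  -0.36700075  0.24403278] [-43.07055935  35.40728705  51.40775607   0.32671943  93.80330373
   4.16422431] 42.78356178185776
1569 ((0.5654844641685486, -0.3700040876865387), (0.09768771380186081, 0.009947598911821842), 42.708457946777344) [0.1472383  0.15006889 0.15131251]
```

View pics/w1.png

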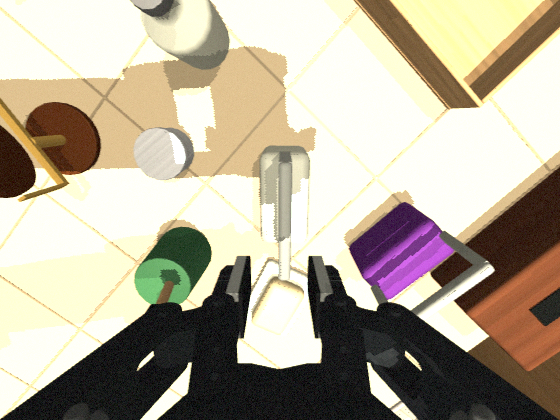

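The wrist view shows the white refill's bar at (285,190), along the tool's x and midway between the fingers; purple look-alike is off to the right. The bar centre measures (0.5655, -0.3700) with its top at z 0.151, as expected.

Call:
apply_moves(
  motion=[
    {"tx":-0.3,"ty":0.1,"tz":3,"turn":0,"jaw":-0.3},
    {"tx":-0.3,"ty":0.1,"tz":6,"turn":0,"jaw":-0.3},
    {"tx":-0.3,"ty":0.1,"tz":8.5,"turn":0,"jaw":-0.3},
    {"tx":-0.3,"ty":0.1,"tz":10,"turn":0,"jaw":-0.3},
    {"tx":-0.3,"ty":0.1,"tz":10.1,"turn":0,"jaw":-0.3},
  ],
)

```text
time_s: 5.13
position: [0.5654, -0.368, 0.1453]
tool_rot: [[0.733, 0.681, -0.003], [0.681, -0.733, 0.011], [0.005, -0.01, -1.0]]
ft_force: [0.5, 0.0, -0.3]
grip_width: 0.0296
```

Call:
apply_moves(
  motion=[
    {"tx":0,"ty":0,"tz":0,"turn":0,"jaw":-0.7},
    {"tx":0,"ty":0,"tz":0,"turn":0,"jaw":-1},
    {"tx":0,"ty":0,"tz":0,"turn":0,"jaw":-1},
    {"tx":0,"ty":0,"tz":0,"turn":0,"jaw":-1},
    {"tx":0,"ty":0,"tz":0,"turn":0,"jaw":-1},
  ],
  squeeze=60,
)

```text
time_s: 5.55
position: [0.5662, -0.3683, 0.1474]
tool_rot: [[0.732, 0.681, 0.0], [0.681, -0.732, 0.008], [0.006, -0.006, -1.0]]
ft_force: [2.6, 0.2, 6.6]
grip_width: 0.0087
```

Call:
apply_moves(
  motion=[
    {"tx":0,"ty":0,"tz":-1,"turn":0,"jaw":-1},
    {"tx":0,"ty":0,"tz":-3,"turn":0,"jaw":-1},
    {"tx":0,"ty":0,"tz":-6,"turn":0,"jaw":-1},
    {"tx":0,"ty":0,"tz":-10,"turn":0,"jaw":-1},
    {"tx":0,"ty":0,"tz":-14,"turn":0,"jaw":-1},
  ],
)

```text
time_s: 5.97
position: [0.5654, -0.3691, 0.2888]
tool_rot: [[0.732, 0.681, -0.002], [0.681, -0.732, 0.01], [0.006, -0.009, -1.0]]
ft_force: [1.1, -1.1, -2.7]
grip_width: 0.0085
```

Call:
apply_moves(
  motion=[
    {"tx":0,"ty":0,"tz":-3,"turn":0,"jaw":-1},
    {"tx":0,"ty":0,"tz":-5,"turn":0,"jaw":-1},
    {"tx":0,"ty":0,"tz":-6,"turn":0,"jaw":-1},
  ],
)

```text
time_s: 6.22
position: [0.5653, -0.3696, 0.3531]
tool_rot: [[0.733, 0.681, 0.002], [0.681, -0.733, 0.007], [0.006, -0.004, -1.0]]
ft_force: [-0.6, 0.3, -2.2]
grip_width: 0.0086
```

Call:
apply_moves(
  motion=[
    {"tx":1,"ty":-1.7,"tz":0,"turn":0,"jaw":-1},
    {"tx":2.6,"ty":-4.3,"tz":0,"turn":0,"jaw":-1},
    {"tx":4.2,"ty":-6.9,"tz":0,"turn":0,"jaw":-1},
    {"tx":6,"ty":-9.8,"tz":0,"turn":0,"jaw":-1},
    {"tx":7.8,"ty":-12.8,"tz":0,"turn":0,"jaw":-1},
  ],
)

```text
time_s: 6.63
position: [0.5343, -0.2214, 0.3541]
tool_rot: [[0.733, 0.68, 0.001], [0.68, -0.733, 0.007], [0.005, -0.005, -1.0]]
ft_force: [0.5, 0.6, -4.0]
grip_width: 0.0085
```

Call:
apply_moves(
  motion=[
    {"tx":1.8,"ty":-3,"tz":0,"turn":0,"jaw":-1},
    {"tx":3.6,"ty":-5.9,"tz":0,"turn":0,"jaw":-1},
    {"tx":5.4,"ty":-8.9,"tz":0,"turn":0,"jaw":-1},
    {"tx":7.2,"ty":-11.8,"tz":0,"turn":0,"jaw":-1},
    {"tx":8.5,"ty":-14,"tz":0,"turn":0,"jaw":-1},
  ],
)

```text
time_s: 7.05
position: [0.5001, -0.0586, 0.3559]
tool_rot: [[0.732, 0.681, 0.0], [0.681, -0.732, 0.007], [0.005, -0.005, -1.0]]
ft_force: [0.9, -1.2, -4.1]
grip_width: 0.0086
```

Call:
apply_moves(
  motion=[
    {"tx":1.5,"ty":-2.5,"tz":0,"turn":-6,"jaw":-1},
    {"tx":3,"ty":-5,"tz":0,"turn":-12,"jaw":-1},
    {"tx":4.5,"ty":-7.5,"tz":0,"turn":-18,"jaw":-1},
    {"tx":5.5,"ty":-9,"tz":0,"turn":-24,"jaw":-1},
    {"tx":6.5,"ty":-10.5,"tz":0,"turn":-30,"jaw":-1},
  ],
)

```text
time_s: 7.47
position: [0.4752, 0.0639, 0.3574]
tool_rot: [[0.288, 0.958, 0.0], [0.958, -0.288, 0.007], [0.007, -0.002, -1.0]]
ft_force: [0.6, 0.2, -3.2]
grip_width: 0.0089
```

Call:
apply_moves(
  motion=[
    {"tx":1.5,"ty":-0.8,"tz":0,"turn":-1.5,"jaw":-1},
    {"tx":3.2,"ty":-1.5,"tz":1.5,"turn":-3,"jaw":-1},
    {"tx":3.2,"ty":-1.5,"tz":4.5,"turn":-3,"jaw":-1},
    {"tx":3.2,"ty":-1.5,"tz":7.5,"turn":-3,"jaw":-1},
    {"tx":3.2,"ty":-1.5,"tz":10,"turn":-3,"jaw":-1},
  ],
)

```text
time_s: 7.88
position: [0.4691, 0.0999, 0.2565]
tool_rot: [[0.237, 0.972, -0.001], [0.971, -0.237, 0.007], [0.006, -0.003, -1.0]]
ft_force: [0.4, -0.1, -3.8]
grip_width: 0.0088
```

Call:
apply_moves(
  motion=[
    {"tx":0,"ty":0,"tz":1.5,"turn":0,"jaw":-1},
    {"tx":0,"ty":0,"tz":2,"turn":0,"jaw":-1},
    {"tx":0,"ty":0,"tz":2,"turn":0,"jaw":-1},
  ],
)

```text
time_s: 8.13
position: [0.4687, 0.0999, 0.236]
tool_rot: [[0.237, 0.971, -0.003], [0.971, -0.237, 0.007], [0.006, -0.005, -1.0]]
ft_force: [0.8, -0.2, -2.3]
grip_width: 0.0086
```

Run:
```python
from h import *
s=telemetry.observe();R=s["tool_rot"];print(s["position"],s["ft_force"],np.degrees(np.arctan2(R[1,0],R[0,0])))
im,W=cloud("wrist"); save("w2.png",cv2.convertScaleAbs(im,alpha=1.4))
L=(W-s["position"])@R*1000   # tool frame mm
m=(np.abs(L[...,1])<9)&(np.abs(L[...,0])<70)&(L[...,2]>-15)&(L[...,2]<20)
l=L[m]; print(m.sum(),np.percentile(l,[2,50,98],axis=0).round(1)) if m.sum() else print(0)
# prong tips in dispenser frame
y=np.radians(-13.76);D=(W-[.5616,.1383,0]); dx=D[...,0]*np.cos(y)+D[...,1]*np.sin(y); dy=-D[...,0]*np.sin(y)+D[...,1]*np.cos(y)
for c in(-86,-34):
    q=(np.abs(dy*1000-c)<10)&(W[...,2]>.165)&(W[...,2]<.215)&(dx>-.03)&(dx<.05)
    if q.sum(): print(c,q.sum(),"dy",np.percentile(dy[q],[5,50,95])*1000,"minx",np.percentile(dx[q],2)*1000,"z",np.percentile(W[q][:,2],98))
```

```text
[0.46867868 0.09993657 0.23602852] [ 0.77313903 -0.23591648 -2.29766276] 76.28581074217072
4441 [[-40.8  -7.7 -11.9]
 [ 11.7  -1.4  -2.7]
 [ 47.8   7.6  12.6]]
-86 1597 dy [-89.43034966 -85.00313605 -83.17902758] minx -24.46760342425851 z 0.20577564727235115
-34 1714 dy [-38.21324152 -33.9326719  -31.38600593] minx -24.589872503299038 z 0.20584142596282287
```

View pics/w2.png

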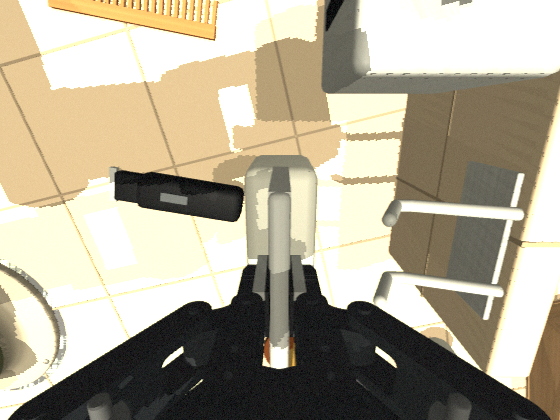

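The wrist view shows the refill upright under the jaws at (281,210), with the prongs at (455,212) and (445,287) ahead of it. Measured prong y values are -85 and -34 mm and the tip tops are at 0.206, matching the model. The bar is centred to about 1 mm. I'll lower slightly and move in.

Call:
apply_moves(
  motion=[
    {"tx":0,"ty":0,"tz":0.9,"turn":0,"jaw":-1},
    {"tx":0,"ty":1,"tz":0.9,"turn":0,"jaw":-1},
    {"tx":0,"ty":2.5,"tz":0.9,"turn":0,"jaw":-1},
    {"tx":0,"ty":3.8,"tz":0.9,"turn":0,"jaw":-1},
    {"tx":0,"ty":4.5,"tz":0.9,"turn":0,"jaw":-1},
  ],
)

```text
time_s: 8.6
position: [0.515, 0.0887, 0.2285]
tool_rot: [[0.238, 0.971, 0.001], [0.971, -0.238, 0.007], [0.007, -0.001, -1.0]]
ft_force: [-0.5, 0.1, -3.9]
grip_width: 0.0087
```

Call:
apply_moves(
  motion=[
    {"tx":0,"ty":1,"tz":0,"turn":0,"jaw":-1},
    {"tx":0,"ty":2,"tz":0,"turn":0,"jaw":-1},
    {"tx":0,"ty":3,"tz":0,"turn":0,"jaw":-1},
    {"tx":0,"ty":3.6,"tz":0,"turn":0,"jaw":-1},
    {"tx":0,"ty":3.6,"tz":0,"turn":0,"jaw":-1},
  ],
)

```text
time_s: 9.02
position: [0.551, 0.0797, 0.2284]
tool_rot: [[0.238, 0.971, 0.002], [0.971, -0.238, 0.006], [0.007, 0.0, -1.0]]
ft_force: [-0.8, 0.1, -3.5]
grip_width: 0.0085
```

Call:
apply_moves(
  motion=[
    {"tx":0,"ty":-0.2,"tz":0.8,"turn":0,"jaw":-1},
    {"tx":0,"ty":-0.2,"tz":1.8,"turn":0,"jaw":-1},
    {"tx":0,"ty":-0.2,"tz":2.8,"turn":0,"jaw":-1},
    {"tx":0,"ty":-0.2,"tz":3.5,"turn":0,"jaw":-1},
    {"tx":0,"ty":-0.2,"tz":3.7,"turn":0,"jaw":-1},
  ],
)

```text
time_s: 9.43
position: [0.5483, 0.0805, 0.1899]
tool_rot: [[0.238, 0.971, -0.001], [0.971, -0.238, 0.007], [0.006, -0.003, -1.0]]
ft_force: [0.7, -1.1, -2.2]
grip_width: 0.0087
```

Call:
apply_moves(
  motion=[
    {"tx":0,"ty":0,"tz":0.1,"turn":0,"jaw":-1},
    {"tx":0,"ty":0,"tz":0.2,"turn":0,"jaw":-1},
    {"tx":0,"ty":0,"tz":0.2,"turn":0,"jaw":-1},
  ],
)

```text
time_s: 9.68
position: [0.5483, 0.0806, 0.188]
tool_rot: [[0.238, 0.971, -0.001], [0.971, -0.238, 0.007], [0.006, -0.002, -1.0]]
ft_force: [-0.1, -0.2, -3.2]
grip_width: 0.0088
```

Call:
apply_moves(
  motion=[
    {"tx":0,"ty":0,"tz":0.1,"turn":0,"jaw":-1},
    {"tx":0,"ty":0,"tz":0.2,"turn":0,"jaw":-1},
    {"tx":0,"ty":0,"tz":0.25,"turn":0,"jaw":-1},
    {"tx":0,"ty":0,"tz":0.25,"turn":0,"jaw":-1},
  ],
)

```text
time_s: 10.02
position: [0.5486, 0.0806, 0.1872]
tool_rot: [[0.238, 0.971, 0.002], [0.971, -0.238, 0.006], [0.006, 0.0, -1.0]]
ft_force: [-3.3, 0.1, 8.5]
grip_width: 0.0091
```

The bar rests on the prongs: the wrist force went from -3 to +8.5 N. I'll release a little and look.

Call:
apply_moves(
  motion=[
    {"tx":0,"ty":0,"tz":-0.1,"turn":0,"jaw":-0.7},
    {"tx":0,"ty":0,"tz":-0.1,"turn":0,"jaw":-0.45},
    {"tx":0,"ty":0,"tz":-0.1,"turn":0,"jaw":-0.45},
    {"tx":0,"ty":0,"tz":-0.1,"turn":0,"jaw":-0.45},
    {"tx":0,"ty":0,"tz":-0.1,"turn":0,"jaw":-0.45},
  ],
)

```text
time_s: 10.43
position: [0.5487, 0.0806, 0.1881]
tool_rot: [[0.238, 0.971, 0.002], [0.971, -0.238, 0.006], [0.006, 0.0, -1.0]]
ft_force: [0.9, 0.3, -0.8]
grip_width: 0.0236
```

Run:
```python
from h import *
s=telemetry.observe();print(s["position"],s["ft_force"],s["grip_width"])
im,W=cloud("scene"); im2,_=cloud("wrist")
a=cv2.resize(cv2.convertScaleAbs(im[190:330,250:420],alpha=1.6),(480,395)); b=cv2.resize(im2,(320,240)); 
o=np.zeros((395,800,3),np.uint8);o[:,:480]=a;o[:240,480:]=b;save("s3.png",o)
```

```text
[0.54865481 0.08055682 0.18811162] [ 0.87362257  0.32249285 -0.79416042] 0.023564838358522213
```

View pics/s3.png

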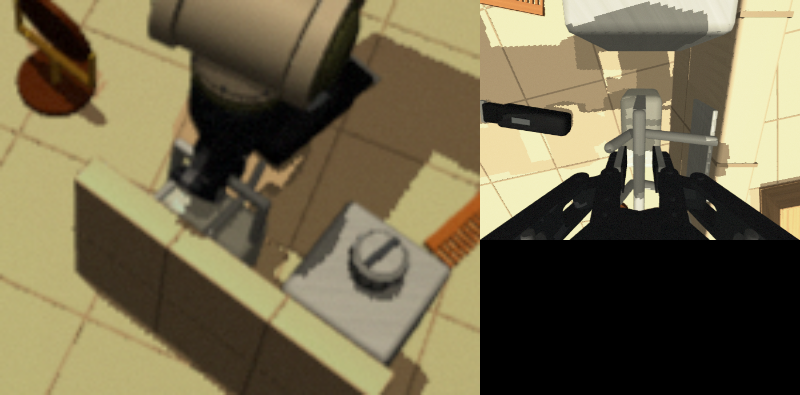

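The bar lies across the prongs in the wrist view, near (640,135), with the fingers off it and about 0 N on the wrist. The head is still down at (378,258). I'll retract straight up.

Call:
apply_moves(
  motion=[
    {"tx":0,"ty":0,"tz":-0.7,"turn":0,"jaw":-0.45},
    {"tx":0,"ty":0,"tz":-2,"turn":0,"jaw":-0.45},
    {"tx":0,"ty":0,"tz":-4,"turn":0,"jaw":-0.45},
    {"tx":0,"ty":0,"tz":-8,"turn":0,"jaw":-0.45},
    {"tx":0,"ty":0,"tz":-12,"turn":0,"jaw":-0.45},
  ],
)

```text
time_s: 10.95
position: [0.5479, 0.0799, 0.3093]
tool_rot: [[0.238, 0.971, -0.001], [0.971, -0.238, 0.006], [0.006, -0.002, -1.0]]
ft_force: [0.7, -0.3, 0.1]
grip_width: 0.0233
```

Call:
apply_moves(
  motion=[
    {"tx":3.5,"ty":0,"tz":-0.5,"turn":0,"jaw":0.6},
    {"tx":7,"ty":-0.1,"tz":-0.5,"turn":0,"jaw":0.6},
    {"tx":10.5,"ty":-0.2,"tz":-0.5,"turn":0,"jaw":0.6},
    {"tx":14,"ty":-0.2,"tz":-0.5,"turn":0,"jaw":0.6},
    {"tx":14.9,"ty":-0.2,"tz":-0.5,"turn":0,"jaw":0.6},
  ],
)

```text
time_s: 11.37
position: [0.5814, 0.2292, 0.3152]
tool_rot: [[0.234, 0.972, -0.001], [0.972, -0.234, 0.008], [0.007, -0.003, -1.0]]
ft_force: [-0.0, -0.3, 0.2]
grip_width: 0.0684
```

Run:
```python
from h import *
s=telemetry.observe();R=s["tool_rot"];print(s["position"],s["q"],s["ft_force"],s["grip_width"])
im,W=cloud("wrist")
m=(W[...,2]>.225)&(W[...,2]<.26)&(np.hypot(W[...,0]-.5825,W[...,1]-.2255)<.04)
w=W[m]; print(m.sum(),cv2.minEnclosingCircle(w[:,:2].astype(np.float32)) if m.sum() else 0, np.percentile(w[:,2],[50,95]))
for n in("top","scene"):
    im,W=cloud(n)
    y=np.radians(-13.76);D=(W-[.5616,.1383,0]); dx=D[...,0]*np.cos(y)+D[...,1]*np.sin(y); dy=-D[...,0]*np.sin(y)+D[...,1]*np.cos(y)
    q=(abs(dy+.06)<.06)&(W[...,2]>.18)&(W[...,2]<.2)&(abs(dx)<.008)
    print(n,q.sum(),np.c_[dx[q],dy[q],W[q][:,2]].mean(0) if q.sum() else 0, np.percentile(dy[q],[2,98]))
    q=(abs(dy+.06)<.06)&(W[...,2]>.1)&(W[...,2]<.16)&(abs(dx)<.05)
    print(n,q.sum(),np.percentile(np.c_[dx[q],dy[q],W[q][:,2]],[2,98],axis=0).round(3))
```

```text
[0.58136183 0.2291571  0.31518245] [10.50521645 27.86011435 53.52168397  0.43832214 98.58694629 24.120972  ] [-0.0100037  -0.34699625  0.24132608] 0.06837607195749369
2539 ((0.580944299697876, 0.22506526112556458), 0.023484952747821808) [0.23462395 0.23791535]
top 158 [-1.80387810e-04 -6.02370477e-02  1.90257765e-01] [-0.10674824 -0.01301812]
top 428 [[-0.022 -0.107  0.105]
 [ 0.026 -0.015  0.147]]
scene 201 [ 0.00129449 -0.05896706  0.1878886 ] [-0.10498521 -0.01150502]
scene 542 [[-0.02  -0.105  0.112]
 [ 0.024 -0.011  0.153]]
```

The refill hangs squarely: bar at (0, -60) mm in the dispenser's frame with its top at z 0.190, in both cameras. The head is still latched, top at 0.238. I'll lower the open jaws around the cap.

Call:
apply_moves(
  motion=[
    {"tx":-0.35,"ty":0.1,"tz":2,"turn":0,"jaw":0.6},
    {"tx":-0.35,"ty":0.1,"tz":5,"turn":0,"jaw":0.6},
    {"tx":-0.35,"ty":0.1,"tz":7.5,"turn":0,"jaw":0.6},
    {"tx":-0.35,"ty":0.1,"tz":9,"turn":0,"jaw":0.6},
    {"tx":-0.35,"ty":0.1,"tz":9.2,"turn":0,"jaw":0.6},
  ],
)

```text
time_s: 11.93
position: [0.5802, 0.2202, 0.2205]
tool_rot: [[0.239, 0.971, -0.007], [0.971, -0.239, 0.005], [0.003, -0.007, -1.0]]
ft_force: [-0.2, -0.2, -0.6]
grip_width: 0.0683
```

Call:
apply_moves(
  motion=[
    {"tx":0,"ty":0,"tz":0,"turn":0,"jaw":0.3},
    {"tx":0,"ty":0,"tz":0,"turn":0,"jaw":0},
    {"tx":0,"ty":0,"tz":0,"turn":0,"jaw":-0.1},
    {"tx":0,"ty":0,"tz":0,"turn":0,"jaw":-0.2},
    {"tx":0,"ty":0,"tz":0,"turn":0,"jaw":-0.2},
  ],
  squeeze=30,
)

```text
time_s: 12.35
position: [0.5811, 0.2192, 0.222]
tool_rot: [[0.239, 0.971, -0.003], [0.971, -0.239, 0.004], [0.003, -0.004, -1.0]]
ft_force: [2.3, -5.4, 1.6]
grip_width: 0.0421
```

The grip is about 6 mm off centre along tool x. I'll open, re-centre and close again.

Call:
apply_moves(
  motion=[
    {"tx":0,"ty":0,"tz":0,"turn":0,"jaw":0.4},
    {"tx":0,"ty":0,"tz":0,"turn":0,"jaw":0.4},
    {"tx":0.3,"ty":0,"tz":0,"turn":0,"jaw":0.4},
    {"tx":0.6,"ty":0,"tz":0,"turn":0,"jaw":0.4},
    {"tx":0.6,"ty":0,"tz":0,"turn":0,"jaw":0.4},
  ],
)

```text
time_s: 12.77
position: [0.5824, 0.2258, 0.222]
tool_rot: [[0.239, 0.971, -0.003], [0.971, -0.239, 0.004], [0.003, -0.004, -1.0]]
ft_force: [-0.3, -0.2, 0.2]
grip_width: 0.0597
```

Call:
apply_moves(
  motion=[
    {"tx":0,"ty":0,"tz":0,"turn":0,"jaw":0.4},
    {"tx":0,"ty":0,"tz":0,"turn":0,"jaw":0.4},
  ],
)

```text
time_s: 12.93
position: [0.5823, 0.2261, 0.2219]
tool_rot: [[0.238, 0.971, -0.004], [0.971, -0.238, 0.004], [0.003, -0.004, -1.0]]
ft_force: [-0.5, 0.8, 0.7]
grip_width: 0.06
```

Centred now. I'll close and turn clockwise; a positive turn about the downward tool z is clockwise seen from above.

Call:
apply_moves(
  motion=[
    {"tx":0,"ty":0,"tz":0,"turn":0,"jaw":0.1},
    {"tx":0,"ty":0,"tz":0,"turn":0,"jaw":-0.1},
    {"tx":0,"ty":0,"tz":0,"turn":0,"jaw":-0.2},
    {"tx":0,"ty":0,"tz":0,"turn":0,"jaw":-0.2},
  ],
)

```text
time_s: 13.27
position: [0.5828, 0.2261, 0.2223]
tool_rot: [[0.239, 0.971, -0.002], [0.971, -0.238, 0.004], [0.004, -0.003, -1.0]]
ft_force: [2.7, 0.9, 3.1]
grip_width: 0.0424
```

Call:
apply_moves(
  motion=[
    {"tx":0,"ty":0,"tz":0,"turn":3,"jaw":-0.2},
    {"tx":0,"ty":0,"tz":0,"turn":7,"jaw":-0.2},
    {"tx":0,"ty":0,"tz":0,"turn":12,"jaw":-0.2},
    {"tx":0,"ty":0,"tz":0,"turn":17,"jaw":-0.2},
    {"tx":0,"ty":0,"tz":0,"turn":22,"jaw":-0.2},
  ],
)

```text
time_s: 13.68
position: [0.5835, 0.2258, 0.2225]
tool_rot: [[0.589, 0.808, 0.0], [0.808, -0.589, 0.004], [0.003, -0.002, -1.0]]
ft_force: [4.6, -0.7, 0.9]
grip_width: 0.0423
```

Call:
apply_moves(
  motion=[
    {"tx":0,"ty":0,"tz":0,"turn":5,"jaw":-0.2},
    {"tx":0,"ty":0,"tz":0,"turn":10,"jaw":-0.2},
    {"tx":0,"ty":0,"tz":0,"turn":15,"jaw":-0.2},
    {"tx":0,"ty":0,"tz":0,"turn":20,"jaw":-0.2},
    {"tx":0,"ty":0,"tz":0,"turn":25,"jaw":-0.2},
  ],
)

```text
time_s: 14.1
position: [0.5842, 0.2251, 0.2233]
tool_rot: [[0.877, 0.48, 0.003], [0.48, -0.877, 0.003], [0.004, -0.001, -1.0]]
ft_force: [3.3, -3.4, 4.5]
grip_width: 0.0424
```

Call:
apply_moves(
  motion=[
    {"tx":0,"ty":0,"tz":0,"turn":5,"jaw":-0.2},
    {"tx":0,"ty":0,"tz":0,"turn":10,"jaw":-0.2},
    {"tx":0,"ty":0,"tz":0,"turn":15,"jaw":-0.2},
    {"tx":0,"ty":0,"tz":0,"turn":18,"jaw":-0.2},
    {"tx":0,"ty":0,"tz":0,"turn":18,"jaw":-0.2},
  ],
)

```text
time_s: 14.52
position: [0.5846, 0.2245, 0.2239]
tool_rot: [[0.983, 0.183, 0.004], [0.183, -0.983, 0.002], [0.004, -0.001, -1.0]]
ft_force: [1.4, -4.5, 5.0]
grip_width: 0.0423
```

The hand has turned 66° and now feels about 5 N upward, so the head looks free. I'll open and withdraw.

Call:
apply_moves(
  motion=[
    {"tx":0,"ty":0,"tz":0,"turn":0,"jaw":0.2},
    {"tx":0,"ty":0,"tz":0,"turn":0,"jaw":0.6},
    {"tx":0,"ty":0,"tz":0,"turn":0,"jaw":0.6},
    {"tx":0,"ty":0,"tz":0,"turn":0,"jaw":0.6},
    {"tx":0,"ty":0,"tz":-0.5,"turn":0,"jaw":0.6},
  ],
)

```text
time_s: 14.93
position: [0.5841, 0.2246, 0.2279]
tool_rot: [[0.983, 0.183, 0.001], [0.183, -0.983, 0.002], [0.002, -0.002, -1.0]]
ft_force: [-0.2, 0.5, 0.1]
grip_width: 0.0681
```

Call:
apply_moves(
  motion=[
    {"tx":0,"ty":0,"tz":-2,"turn":0,"jaw":0.6},
    {"tx":0,"ty":0,"tz":-5,"turn":0,"jaw":0.6},
    {"tx":0,"ty":0,"tz":-8,"turn":0,"jaw":0.6},
    {"tx":-3,"ty":0,"tz":-11,"turn":0,"jaw":0.6},
    {"tx":-6,"ty":0,"tz":-12,"turn":0,"jaw":0.6},
  ],
)

```text
time_s: 15.35
position: [0.5254, 0.2134, 0.3513]
tool_rot: [[0.983, 0.184, 0.007], [0.183, -0.983, 0.003], [0.007, -0.002, -1.0]]
ft_force: [0.4, 0.9, 1.6]
grip_width: 0.068
```

Call:
apply_moves(
  motion=[
    {"tx":-3.5,"ty":0,"tz":0,"turn":0,"jaw":0.6},
    {"tx":-7,"ty":0,"tz":0,"turn":0,"jaw":0.6},
    {"tx":-10,"ty":0,"tz":0,"turn":0,"jaw":0.6},
    {"tx":-12,"ty":0,"tz":0,"turn":0,"jaw":0.6},
    {"tx":-12,"ty":0,"tz":0,"turn":0,"jaw":0.6},
  ],
)

```text
time_s: 15.77
position: [0.4043, 0.1912, 0.3518]
tool_rot: [[0.983, 0.185, 0.008], [0.185, -0.983, 0.003], [0.009, -0.002, -1.0]]
ft_force: [0.3, 0.3, 1.2]
grip_width: 0.0683
```

Run:
```python
from h import *
s=telemetry.observe();print(s["position"],s["ft_force"])
for n in("scene","top"):
    im,W=cloud(n); old=np.load(n+".npz")
    for k,w in(("now",W),("start",old["W"])):
        m=np.hypot(w[...,0]-.5825,w[...,1]-.2255)<.019; print(n,k,np.percentile(w[m][:,2],[50,90]))
    y=np.radians(-13.76);D=(W-[.5616,.1383,0]); dx=D[...,0]*np.cos(y)+D[...,1]*np.sin(y); dy=-D[...,0]*np.sin(y)+D[...,1]*np.cos(y)
    q=(abs(dy+.06)<.06)&(W[...,2]>.18)&(W[...,2]<.2)&(abs(dx)<.008)
    print(n,"bar",q.sum(),np.c_[dx[q],dy[q],W[q][:,2]].mean(0).round(4))
    if n=="scene":a=im
    else:b=im
o=np.concatenate([cv2.resize(a[130:350,60:460],(800,440)),],0);save("end.png",cv2.convertScaleAbs(o,alpha=1.5))
```

```text
[0.40426184 0.19118988 0.35182709] [0.31885829 0.29469876 1.16700409]
scene now [0.24635986 0.25030643]
scene start [0.24618463 0.25006218]
scene bar 203 [ 0.0012 -0.0579  0.1878]
top now [0.24845557 0.25223418]
top start [0.24830765 0.25217446]
top bar 158 [-1.000e-04 -6.000e-02  1.906e-01]
```

View pics/end.png

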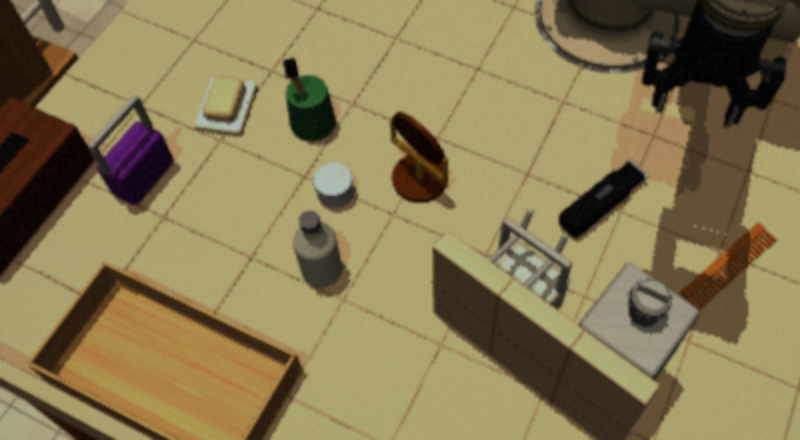

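The final view shows the refill hanging on both prongs at (535,255). The cap is up at (650,300) with its ridge turned, and the bystanders are where they were. The head's height equals its starting value in both cameras, so I'm handing in.

```bash
python3 -c "
from rig import close_job; print(close_job())"
```

```text
the job is handed in; nothing more can be done
None
```

The dispenser is refilled and the job is handed in, after about 16 s of the 72 s allowed.

- **Press:** I pushed the head down with shut fingers. It stayed down by itself, reading 12 mm lower in both cameras with the tool away, against the 13 mm stated for latched.
- **Hang:** I hung the white refill by its handle on both prongs and let go. The bar sits within about 2 mm of the hook point in both cameras.
- **Turn:** I then turned the head about 66° clockwise and released it. It sprang up, and its height matches the starting value to 0.2 mm in both cameras.

My first grip on the cap was about 6 mm off centre, so I opened, re-centred and gripped again before turning.

In the final picture the refill hangs on both prongs and the other objects look unmoved, though I did not measure them. The gripper is clear of everything, and no check failed. The largest wrist force I read was about 10 N, during the press.

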